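# Drain new potatoes from a tilting kettle into a pan

## Robot

A 6-joint arm with a two-finger parallel gripper is mounted at the origin on a cart in front of the work surface, level with it; the furniture and walls round the work are solid. World frame = base frame: x ahead of the robot, y to its left, z up, the work surface at z = 0. Lengths are in m, angles in rad, forces in N, time in s.
With the tool pointing down it reaches from about 0.35 to 0.975 m from the base axis. Payload 7.1 kg.
Tool frame: the origin (TCP) lies midway between the tips of the shut fingers; the grasp point (between the pads) lies 19 mm behind it; z points along the fingers, y is the line along which they close (so a half turn about z gives the same grasp; the last joint's range is limited). The gripper opens to 88 mm and grips with 3 to 60 N. Pads are 20 mm wide; open, the fingers measure 115 mm over their backs; the gripper's body (75 mm by 178 mm) begins 61 mm behind the grasp point.
Start: joints at [-1.173, 0.423, 1.63, -0, 1.089, -0.019], TCP at [0.253, -0.571, 0.186] pointing down, gripper open.
Joint ranges: [-3, 3], [-0.9, 2.11], [0.09, 2.58], [-1.31, 4.45], [0.11, 2.69], [-2.54, 2.54]. Speed limits (rad/s): [2.39, 2.39, 3.01, 3.14, 3.14, 3.14].

## Interface

Orientations are given as a unit quaternion [w, x, y, z].
In Python, from station import move_pose, movel, movej, command_gripper, wait, inverse_kinematics, read_camera, camera_info, MotionError, job_done, get_time, get_joint_pos, get_qvel, get_effort, get_tcp_pos, get_ee_rot, get_ft_force, get_ft_torque, get_grip_width, get_finger_force gives the robot as it stands. Calls block until the motion is done:
- move_pose(position, orientation): joint-space move of the TCP to a pose.
- movel(position, frame=None, v=0.15, until_force=None): straight line of the TCP; frame=None keeps the orientation; v is the mean speed in m/s. With until_force (N) it stops when the force on the tool has changed by that much, and returns True; else False.
- movej(angles): joint-space move.
- command_gripper(opening): opening from 0.0 (shut) to 1.0 (fully open); the grip force is fixed at half the most; returns when the fingers have stopped.
- wait(seconds).
- inverse_kinematics(position, orientation): joint angles nearest the present ones, or None.
- read_camera(name): name is "side" or "top" or "wrist"; returns the picture (384x512x3 uint8, red, green, blue); there is no depth.
- camera_info(name): a dict with "intrinsics" (3x3 intrinsics, pixels), "dist" ([k1, k2, p1, p2, k3] as OpenCV has them; the pictures are not rectified), "T" (4x4, takes a point from camera to world coordinates); the wrist camera has in their place "tool_from_camera" (4x4, takes a point from camera to tool coordinates, whose origin is the TCP and whose axes are the flange's). Camera axes: x right, y up, looking along -z (the intrinsics and any distortion apply to the point x, -y, -z); pixel columns grow to the right and rows downward; lengths in m; the calibration is good to about 2 mm. A picture is of the moment at which its call begins: read the wrist's pose just before it. camera_info takes no time and is no camera call.
A pose or a line that the arm cannot do raises MotionError and nothing moves.
- job_done(): hands the job in; it is judged then, once.
Readings, each from a call of its own:
- get_time(): time.
- get_joint_pos(): joint angles.
- get_qvel(): joint speeds.
- get_effort(): joint torques, N m.
- get_tcp_pos(): TCP position.
- get_ee_rot(): TCP orientation.
- get_ft_force(): force on the tool from outside, world axes, zero at the start.
- get_ft_torque(): the same for the moment, N m.
- get_grip_width(): opening from 0.0 (shut) to 1.0 (fully open).
- get_finger_force(): force on a finger pad.
Only numpy, scipy, OpenCV 4.12 (cv2) and the standard library are available. Lean on these libraries where they do the work, as an engineer would, in place of code of your own. Each camera call takes 0.05 s, during which the arm holds its last target. There are 200 camera calls.

## Task

The five new potatoes in the small tilting kettle are ready to go out. First set the pan on the table centred under the kettle's pouring lip, then tip the kettle by its black handle until all the potatoes have dropped into the pan, and swing the kettle fully back upright. Don't spill a potato, don't disturb the ramekins, the timer or the salt mill, and leave the pan with the potatoes standing on the table under the lip.

Things in the scene. Friction and masses are not known exactly. Their poses are not given: they have to be found in the camera images.
- kettle_stand: Steel yoke of a small tilting kettle, bolted to the table: two uprights 10 mm thick, 44 mm wide, 192 mm high, their middles 198 mm apart, on foot plates (258 mm over all along x, 92 mm in y). Origin on the table midway between the uprights; z up, x along the pivot axis. The kettle pours to the stand's -y side; its handle is on the +y side.
- kettle (a joint): Angle of the kettle, rad: 0 = upright on its stop, grows as it tips to the stand's -y side, 2.1 = stop, fully tipped. Stiff: it stays where it is left; about 5 N at the handle turns it. The kettle is a round metal bowl 144 mm across, 95 mm deep, walls 4 mm; upright, its underside is 105 mm and its rim 200 mm above the table.
- kettle_pivot (a point): Point on the pivot axis midway between the uprights, 165 mm above the table. The kettle turns about it around the stand's x axis.
- kettle_handle (a point): Middle of the kettle's black handle bar: round, 20 mm thick, 78 mm long, parallel to the pivot axis, 54 mm off the kettle wall, held at its ends by thin arms. Upright, it lies 125 mm to the stand's +y side of the pivot and 36 mm above it; it goes up and over in a circle of 130 mm radius about the pivot. It can be held from above all the way and may turn between the fingers.
- kettle_lip (a point): Edge of the kettle's flared pouring lip (about 100 mm of the rim, on the stand's -y side). Upright, 89 mm to the -y side of the pivot and 47 mm above it; fully tipped it hangs below the pivot, 65 mm above the table.
- drop_spot (a point): Point on the table under the pouring lip, 72 mm to the stand's -y side of the stand's origin: here the potatoes come down when the kettle is tipped. It moves with the stand.
- pan: Loose round steel pan, outside diameter 154 mm, inside 146 mm at the rim, 50 mm high, walls 4 mm, floor 5 mm, 0.4 kg. Origin at the middle of its underside, z up. A straight handle points along its -y axis.
- pan_handle (a point): Grip point on the pan's black handle, 130 mm from the pan's middle along the pan's -y axis, 40 mm above its underside. The handle is 22 mm wide, 13 mm high and runs along the pan's y axis from 100 to 195 mm from the middle.
- potato_0: One of the five new potatoes in the kettle: yellow-brown, egg-shaped, about 31 mm thick and 41 mm long, wet and slippery, 30 g. Origin at its middle.
- potato_1: One of the five new potatoes in the kettle: yellow-brown, egg-shaped, about 31 mm thick and 41 mm long, wet and slippery, 30 g. Origin at its middle.
- potato_2: One of the five new potatoes in the kettle: yellow-brown, egg-shaped, about 31 mm thick and 41 mm long, wet and slippery, 30 g. Origin at its middle.
- potato_3: One of the five new potatoes in the kettle: yellow-brown, egg-shaped, about 31 mm thick and 41 mm long, wet and slippery, 30 g. Origin at its middle.
- potato_4: One of the five new potatoes in the kettle: yellow-brown, egg-shaped, about 31 mm thick and 41 mm long, wet and slippery, 30 g. Origin at its middle.
- ramekin_a: White ramekin, 68 mm across, 37 mm high, standing near the work; not to be disturbed. Origin at the middle of its underside.
- ramekin_b: Another white ramekin, 68 mm across, 37 mm high, standing near the work; not to be disturbed. Origin at the middle of its underside.
- timer: Round kitchen timer with a red grip, 62 mm across, 44 mm high, standing near the work; not to be disturbed. Origin at the middle of its underside.
- salt_mill: Salt mill with a grey cap, 44 mm across, 90 mm high, standing near the work; not to be disturbed. Origin at the middle of its underside.
Things that resemble listed ones, but are neither listed nor needed, are in the scene too. Leave any pink or purple look-alike of the potato_4 alone.

How it is judged:
By the outcome, as a careful person would: the job done as asked, in the order asked, and still so for the second after the job is handed in, with the robot touching nothing.
It also fails if it takes over 58 s, if anything falls off the work surface, if the arm or the gripper's body presses on something with over 40 N, if the wrist force passes 120 N, or if a joint passes its speed limit or range.

## Working session

There is one attempt and no reset: what is moved stays moved. The work goes in short steps, each a Python script; the robot and the scene stay as the last script left them, time stands still between calls to the robot, and variables do not carry over. Pictures are saved under pics/ and viewed, at most 10 in all, crops included, and the job is handed in when it is done.

```bash
mkdir -p pics; ls; python3 - <<'E'
from station import *
import cv2,numpy as np
for n in ("side","top"):
    im=read_camera(n); cv2.imwrite(f"pics/{n}0.png",im[:,:,::-1])
    cv2.imwrite(f"pics/{n}0x.png",cv2.resize(im[:,:,::-1],(800,600),interpolation=cv2.INTER_CUBIC))
    c=camera_info(n);print(n,np.round(c["intrinsics"],1).tolist(),c["dist"],np.round(c["T"],4).tolist())
print(camera_info("wrist"),get_time())
E
```

```text
pics
side [[413.7, 0.0, 261.8], [0.0, 413.7, 184.5], [0.0, 0.0, 1.0]] [-0.00919  0.       0.       0.       0.     ] [[-0.992, 0.0416, -0.1196, 0.3633], [-0.1265, -0.3515, 0.9276, 1.1941], [-0.0035, 0.9353, 0.3539, 0.6325], [0.0, 0.0, 0.0, 1.0]]
top [[354.6, 0.0, 249.0], [0.0, 354.6, 194.2], [0.0, 0.0, 1.0]] [-0.02676201  0.          0.          0.          0.        ] [[0.0235, 0.9812, -0.1916, 0.3541], [-0.9994, 0.0182, -0.0294, -0.0772], [-0.0253, 0.1922, 0.981, 1.1946], [0.0, 0.0, 0.0, 1.0]]
{'intrinsics': array([[336.7896218 ,   0.        , 258.81716968],
       [  0.        , 336.7896218 , 189.63631015],
       [  0.        ,   0.        ,   1.        ]]), 'dist': array([-0.06858191,  0.        ,  0.        ,  0.        ,  0.        ]), 'tool_from_camera': array([[ 1.46402906e-03,  9.65648898e-01,  2.59846227e-01,
         6.99850464e-02],
       [ 9.99998639e-01, -1.21595108e-03, -1.11544911e-03,
        -1.91862895e-04],
       [-7.61171902e-04,  2.59847506e-01, -9.65649364e-01,
        -1.98038203e-01],
       [ 0.00000000e+00,  0.00000000e+00,  0.00000000e+00,
         1.00000000e+00]])} 0.1
```

View pics/top0x.png

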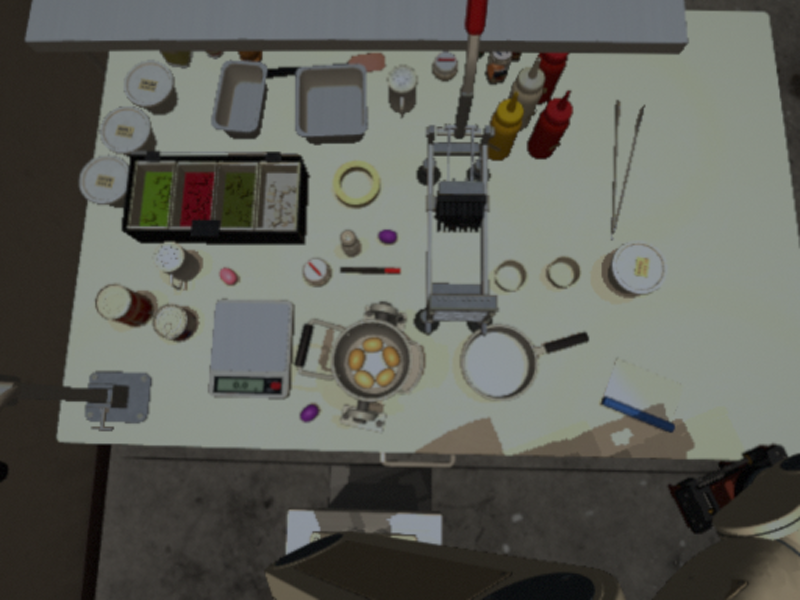

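View pics/side0x.png

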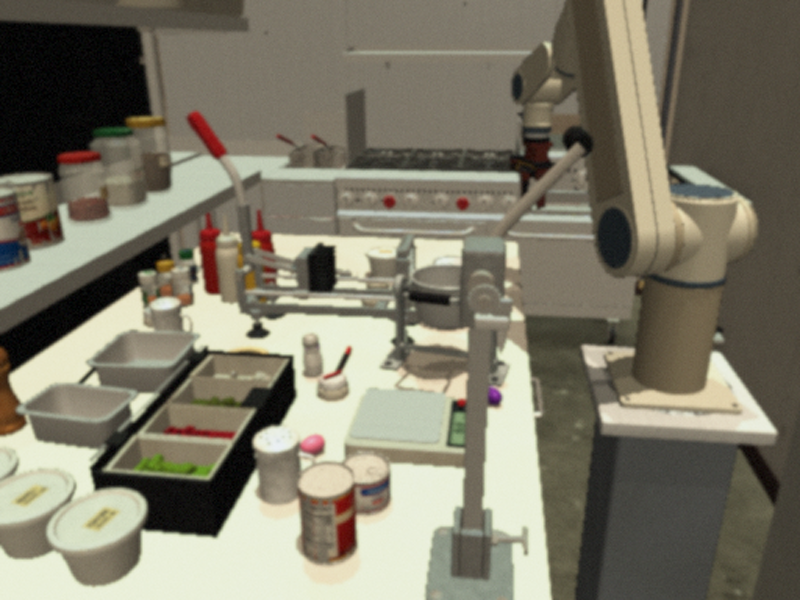

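The top view shows the kettle at about (372,358) with its black handle on the left at (305,345). The pan is at (498,362), with its handle pointing right to (585,340). The ramekins are at (510,275) and (563,272), the timer (red grip) at (317,270) and the salt mill at (349,240). A chopper stands just beyond the kettle and pan, with feet at (425,320) and (487,325). The five yellow-brown potatoes are in the kettle. The purple and pink look-alikes lie on the table at (310,412), (388,237) and (229,276).

```bash
cat > h.py <<'E'
from station import *
import cv2, numpy as np
from scipy.spatial.transform import Rotation as R
def rot(q): return R.from_quat([q[1],q[2],q[3],q[0]])
def quat(r): x=r.as_quat(); return [x[3],x[0],x[1],x[2]]
def wristT():
    T=np.eye(4); T[:3,:3]=rot(get_ee_rot()).as_matrix(); T[:3,3]=get_tcp_pos()
    return T@camera_info("wrist")["tool_from_camera"]
def ray(n,uv,T=None):
    c=camera_info(n); T=c["T"] if T is None else T
    p=cv2.undistortPoints(np.array([[uv]],float),c["intrinsics"],c["dist"])[0,0]
    d=T[:3,:3]@np.array([p[0],-p[1],-1]); return T[:3,3],d/np.linalg.norm(d)
def onz(n,uv,z,T=None):
    o,d=ray(n,uv,T); return o+d*(z-o[2])/d[2]
def tri(rays):
    A=sum(np.eye(3)-np.outer(d,d) for o,d in rays); b=sum((np.eye(3)-np.outer(d,d))@o for o,d in rays)
    x=np.linalg.solve(A,b); return x,[round(float(np.linalg.norm((np.eye(3)-np.outer(d,d))@(x-o))),4) for o,d in rays]
def proj(n,P,T=None):
    c=camera_info(n); T=c["T"] if T is None else T
    Q=np.linalg.inv(T)@np.append(P,1); q=np.array([[Q[0],-Q[1],-Q[2]]])
    return cv2.projectPoints(q,np.zeros(3),np.zeros(3),c["intrinsics"],c["dist"])[0][0,0]
E
python3 - <<'E'
from h import *
S=1.5625
for nm,u,v,z in [("rim",372,358,.2),("handle top end",309,325,.2),("handle bot end",301,367,.2),("pan rim c",498,362,.05),("pan handle end",587,338,.045),("pan handle start",545,350,.045),("ramA",510,275,.037),("ramB",563,272,.037),("timer",316,270,.044),("mill",349,238,.09),("footL",425,322,0),("footR",487,327,0),("upr top far",385,312,.19),("upr near",363,410,.19),("purple",310,412,.015),("tray front",630,400,0)]:
    print(nm,np.round(onz("top",((u+.5)/S-.5,(v+.5)/S-.5),z),3))
print(R.from_matrix(rot(get_ee_rot()).as_matrix()).as_matrix().round(2))
for y in(-.05,-.2,-.3):
  for x in(.3,.35,.4):print(x,y,inverse_kinematics([x,y,.45],get_ee_rot()) is not None)
E
```

```text
rim [ 0.448 -0.019  0.2  ]
handle top end [0.506 0.098 0.2  ]
handle bot end [0.43  0.109 0.2  ]
pan rim c [ 0.46  -0.269  0.05 ]
pan handle end [ 0.514 -0.455  0.045]
pan handle start [ 0.487 -0.367  0.045]
ramA [ 0.648 -0.3    0.037]
ramB [ 0.656 -0.413  0.037]
timer [0.65  0.117 0.044]
mill [0.708 0.043 0.09 ]
footL [ 0.548 -0.12   0.   ]
footR [ 0.54  -0.255  0.   ]
upr top far [ 0.535 -0.039  0.19 ]
upr near [ 0.356 -0.005  0.19 ]
purple [0.35  0.119 0.015]
tray front [ 0.39  -0.555  0.   ]
[[ 0.91  0.4  -0.  ]
 [ 0.4  -0.91  0.  ]
 [ 0.   -0.   -1.  ]]
0.3 -0.05 True
0.35 -0.05 True
0.4 -0.05 True
0.3 -0.2 True
0.35 -0.2 True
0.4 -0.2 True
0.3 -0.3 True
0.35 -0.3 True
0.4 -0.3 True
```

```bash
cat >> h.py <<'E'
def down(yaw): return quat(R.from_matrix([[1,0,0],[0,-1,0],[0,0,-1]]) if yaw==0 else R.from_euler('z',yaw)*R.from_matrix([[1,0,0],[0,-1,0],[0,0,-1]]))
E
python3 - <<'E'
from h import *
for i,p in enumerate([(.42,-.28,.36),(.42,0.0,.38)]):
    move_pose(p,down(0)); T=wristT(); im=read_camera("wrist"); np.save(f"T{i}.npy",T)
    cv2.imwrite(f"pics/w{i}.png",cv2.resize(im[:,:,::-1],(800,600),interpolation=cv2.INTER_CUBIC))
    print(get_time(),get_joint_pos().round(2))
E
```

```text
1.5583 [-0.61  0.08  1.68 -0.    1.38  0.96]
2.6917 [-0.03 -0.09  1.8  -0.    1.43  1.54]
```

View pics/w0.png

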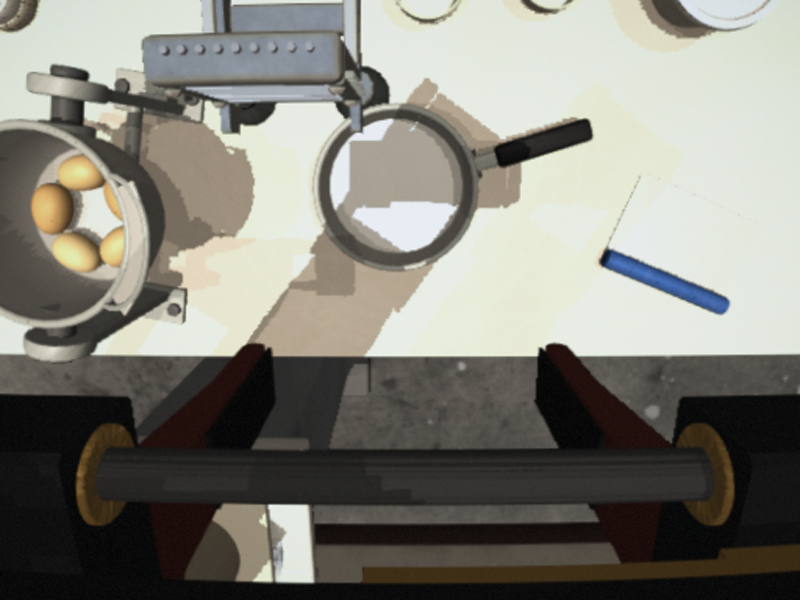

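View pics/w1.png

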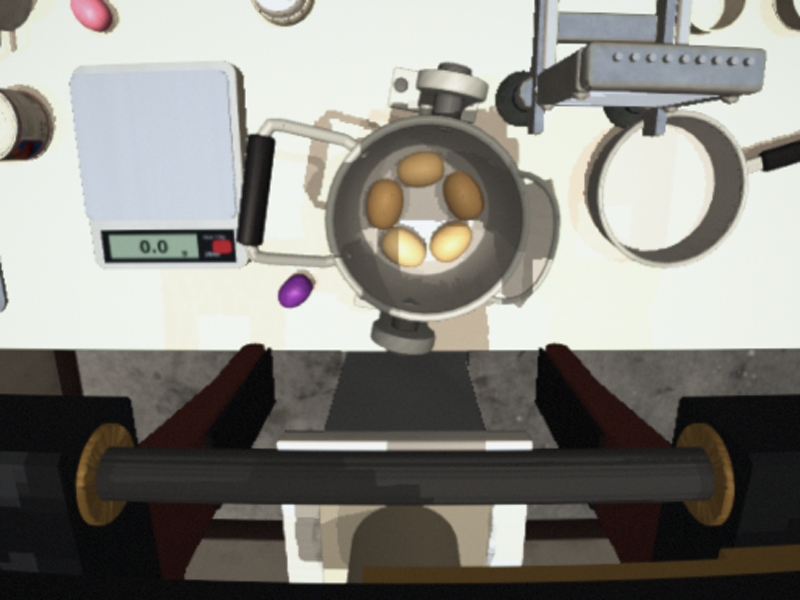

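Wrist views: in w0 the pan rim spans columns 314–478 and rows 103–270, and its black handle runs from (500,155) to (591,128). It is the only loose pan in view. In w1 the handle bar runs from (262,136) to (250,243) and the kettle rim spans columns 327–528. The chopper's prongs at (357,131) and (230,132) in w0 come close to the pan. I'll enlarge the stand feet and prongs.

```bash
python3 - <<'E'
import cv2
im=cv2.imread("pics/w0.png"); cv2.imwrite("pics/w0c.png",cv2.resize(im[50:350,0:400],(800,600),interpolation=cv2.INTER_CUBIC))
E
python3 - <<'E'
from h import *
S=1.5625; N=lambda u,v:((u+.5)/S-.5,(v+.5)/S-.5)
T=[np.load("T0.npy"),np.load("T1.npy")]
def t(nm,**k):
    r=[ray("top",N(*k[n])) if n=="top" else ray("wrist",N(*k[n]),T[int(n[1])]) for n in k]
    x,e=tri(r);print(nm,x.round(4),e)
t("prongR",w0=(357,131),w1=(653,134))
t("prongL",w0=(230,132),w1=(537,133))
t("block front low right",w0=(341,77),w1=(766,90))
t("block top left ",w0=(143,38),w1=(585,47))
t("hbar far",w1=(262,136),top=(309,325))
t("hbar near",w1=(250,243),top=(301,367))
t("pan left",w0=(314,186),w1=(587,187))
t("pan right",w0=(478,186),w1=(748,187))
t("pan c",w0=(396,186.5),w1=(667.5,188.5))
t("panh tip",w0=(591,128),top=(587,338))
t("panh start",w0=(500,156),w1=(765,162))
t("nearfoot corner",w0=(186,290),w1=(527,292))
E
```

```text
prongR [ 0.5121 -0.2381  0.0649] [0.0008, 0.0008]
prongL [ 0.5114 -0.1247  0.0709] [0.0003, 0.0003]
block front low right [ 0.5365 -0.2423  0.2195] [0.0002, 0.0002]
block top left  [ 0.5615 -0.1189  0.2126] [0.0009, 0.0009]
hbar far [0.5042 0.0959 0.21  ] [0.0008, 0.0008]
hbar near [0.4295 0.1087 0.2055] [0.001, 0.001]
pan left [ 0.4603 -0.191   0.0268] [0.0002, 0.0002]
pan right [ 0.463  -0.3505  0.0509] [0.0011, 0.0011]
pan c [ 0.4603 -0.2726  0.0363] [0.0001, 0.0001]
panh tip [ 0.5178 -0.465   0.0179] [0.0009, 0.0009]
panh start [ 0.4896 -0.3721  0.0408] [0.0002, 0.0002]
nearfoot corner [ 0.3826 -0.1043  0.1509] [0.003, 0.003]
```

View pics/w0c.png

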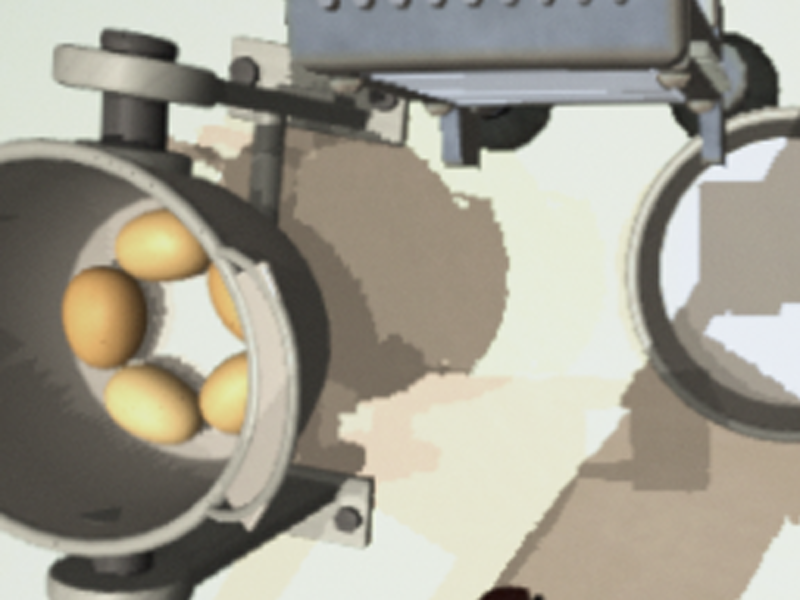

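The crop shows the foot plates' -y ends at crop (408,95)–(405,142) and (375,478)–(370,545). It also shows a dark rod at (268,165) running under the kettle from the far foot, which the pan could meet. I'll place these in the stand frame.

```bash
python3 - <<'E'
from h import *
S=1.5625; N=lambda u,v:((u+.5)/S-.5,(v+.5)/S-.5)
T=[np.load("T0.npy"),np.load("T1.npy")]
C=lambda u,v:N(u/2,50+v/2)
f=lambda u,v,z:onz("wrist",C(u,v),z,T[0])
for nm,u,v in [("far out",408,95),("far in",405,142),("near in",375,478),("near out",370,545),("far bolt",380,98),("near bolt",348,518)]: print(nm,f(u,v,.008).round(4))
# kettle rim: fit circle (centre,z=.2) from rim pixels in w1 outer
pts=[(327,215),(340,165),(375,128),(430,115),(485,130),(515,170),(350,273),(395,310),(440,317),(490,295)]
P=np.array([onz("wrist",N(*p),.2,T[1])[:2] for p in pts])
A=np.c_[2*P,np.ones(len(P))];s=np.linalg.lstsq(A,(P**2).sum(1),rcond=None)[0];print("rim c",s[:2].round(4),"r",np.sqrt(s[2]+s[0]**2+s[1]**2).round(4))
P=np.array([onz("wrist",N(*p),.05,T[0])[:2] for p in [(314,186),(478,186),(396,103),(396,270),(338,128),(455,128),(335,243),(455,247)]])
A=np.c_[2*P,np.ones(len(P))];s=np.linalg.lstsq(A,(P**2).sum(1),rcond=None)[0];print("pan c",s[:2].round(4),"r",np.sqrt(s[2]+s[0]**2+s[1]**2).round(4))
for z in (.008,.02,.04,.06,.1): print("rod top",z,f(268,120,z).round(3),"low",f(268,215,z).round(3), 'w',(f(282,165,z)-f(255,165,z))[1].round(4))
for p in [(505,156),(591,130)]: print("panh",onz("wrist",N(*p),.046,T[0]).round(4))
E
```

```text
far out [ 0.5477 -0.0804  0.008 ]
far in [ 0.525  -0.0771  0.008 ]
near in [ 0.3501 -0.0446  0.008 ]
near out [ 0.3118 -0.0376  0.008 ]
far bolt [ 0.5465 -0.066   0.008 ]
near bolt [ 0.3274 -0.0269  0.008 ]
rim c [ 0.446  -0.0182] r 0.0721
pan c [ 0.4581 -0.2732] r 0.0784
rod top 0.008 [ 0.537 -0.007  0.008] low [ 0.49  -0.002  0.008] w -0.0143
rod top 0.02 [ 0.536 -0.013  0.02 ] low [ 0.49  -0.008  0.02 ] w -0.014
rod top 0.04 [ 0.534 -0.023  0.04 ] low [ 0.49  -0.018  0.04 ] w -0.0135
rod top 0.06 [ 0.533 -0.033  0.06 ] low [ 0.49  -0.028  0.06 ] w -0.013
rod top 0.1 [ 0.529 -0.053  0.1  ] low [ 0.49  -0.048  0.1  ] w -0.0119
panh [ 0.4898 -0.3759  0.046 ]
panh [ 0.5146 -0.4565  0.046 ]
```

```bash
cat >> h.py <<'E'
yaw=np.radians(-10); SX=np.array([np.cos(yaw),np.sin(yaw),0]); SY=np.array([-np.sin(yaw),np.cos(yaw),0]); O=np.array([.445,-.0185,0]); DROP=O-.072*SY
def pang(c,a,L=.145): return np.array([c[0]+L*np.cos(a),c[1]+L*np.sin(a),.021])
E
python3 - <<'E'
from h import *
c=(.4581,-.2732); a=np.arctan2(-.9556,.2945); g=pang(c,a); q=down(a+np.pi)
move_pose([.46,-.40,.34],q); command_gripper(1.0)
move_pose(g+[0,0,.10],q); movel(g,v=.1); f0=get_ft_force()
command_gripper(0.0); print("grip",get_grip_width()*88,get_finger_force(),get_time())
b=np.radians(-108); q2=down(b+np.pi)
am=(a+b)/2
movel(pang((.447,-.262),am),down(am+np.pi),v=.08); movel(pang((.4325,-.25),b),q2,v=.08); print(get_ft_force()-f0,get_grip_width()*88)
r=movel(pang(DROP,b),v=.08,until_force=15); print(r,get_tcp_pos(),pang(DROP,b),get_ft_force()-f0,get_time())
im=read_camera("top");cv2.imwrite("pics/top1.png",cv2.resize(im[170:330,150:400][:,:,::-1],(800,512),interpolation=cv2.INTER_CUBIC))
E
```

```text
grip 0.4515510716492365 0.0 8.4917
[-0.23303701 -0.02676793 -0.77733732] 0.3138260715036849
False [ 0.38773914 -0.22758737  0.02099737] [ 0.38768987 -0.22730935  0.021     ] [ 0.25185597 -0.03419811 -0.76695308] 12.4083
```

View pics/top1.png

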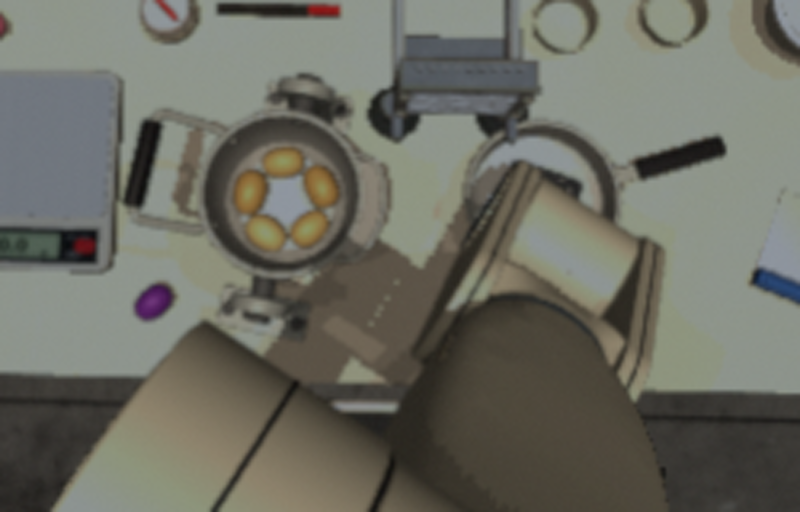

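The gripper closed on nothing: the width read about 0, and the pan is still at crop (545,190) with its handle at (637,172)–(725,148). I'll find out why before trying again.

```bash
python3 - <<'E'
from h import *
for p in [(637,174),(725,147)]: print("panh now",onz("top",((p[0]+.5)/3.2-.5+150,(p[1]+.5)/3.2-.5+170),.046).round(4))
print(rot(get_ee_rot()).as_matrix().round(3), get_grip_width())
p=get_tcp_pos(); movel(p+[-.02,-.08,.0],v=.15); movel(get_tcp_pos()+[0,0,.13],v=.15)
a=np.arctan2(-.9556,.2945)
move_pose([.45,-.40,.20],down(0)); command_gripper(1.0)
T=wristT(); im=read_camera("wrist"); np.save("T2.npy",T); print(get_time())
cv2.imwrite("pics/w2.png",cv2.resize(im[:,:,::-1],(800,600),interpolation=cv2.INTER_CUBIC))
g=pang((.4581,-.2732),a)
for z in (0.02,.04,.046): print(z,(proj("wrist",[g[0],g[1],z],T)+.5)*1.5625-.5)
E
```

```text
panh now [ 0.4863 -0.3674  0.046 ]
panh now [ 0.5155 -0.4573  0.046 ]
[[ 0.309  0.951  0.   ]
 [ 0.951 -0.309 -0.   ]
 [-0.     0.    -1.   ]] 0.003552343008118932
16.7333
0.02 [420.61270554 183.84084871]
0.04 [421.53045019 185.38144361]
0.046 [421.82583692 185.87735037]
```

View pics/w2.png

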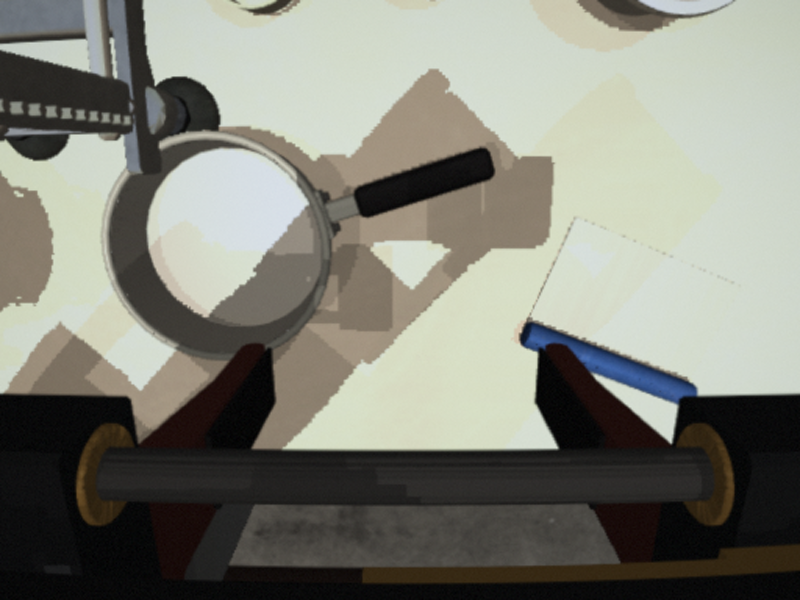

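In w2 the handle spans (358,203)–(493,163), and my target projects to (421,185), which is on it. So the horizontal position was right. I'll check the height by triangulation, then descend again with readings.

```bash
python3 - <<'E'
from h import *
S=1.5625; N=lambda u,v:((u+.5)/S-.5,(v+.5)/S-.5)
T=[np.load(f"T{i}.npy") for i in range(3)]
t=lambda nm,a,b:print(nm,[x if i else np.round(x,4) for i,x in enumerate(tri([ray("wrist",N(*a),T[0]),ray("wrist",N(*b),T[2])]))])
t("tip",(592,129),(494,163)); t("start",(500,156),(358,203)); t("tiptop",(587,119),(488,148)); t("rim L",(314,186),(102,238)); t("rim R",(478,186),(331,240))
a=np.arctan2(-.9556,.2945); g=pang((.4581,-.2732),a,.142); q=down(a+np.pi)
move_pose(g+[0,0,.10],q); movel(g,v=.12); print(get_tcp_pos(),g,get_grip_width(),get_ft_force())
T3=wristT(); im=read_camera("wrist"); cv2.imwrite("pics/w3.png",cv2.resize(im[:,:,::-1],(800,600)))
for o in (.5,.3,.2): command_gripper(o); print(o,get_grip_width()*88,get_finger_force(),get_ft_force().round(2),get_time())
E
```

```text
tip [array([ 0.5158, -0.4599,  0.0387]), [0.0002, 0.0002]]
start [array([ 0.4899, -0.3701,  0.0517]), [0.0002, 0.0002]]
tiptop [array([ 0.5255, -0.4567,  0.0317]), [0.0, 0.0]]
rim L [array([ 0.4645, -0.194 ,  0.0483]), [0.0029, 0.0029]]
rim R [array([ 0.463 , -0.351 ,  0.0435]), [0.0016, 0.0016]]
[ 0.50046352 -0.40934717  0.02173258] [ 0.49992106 -0.40890188  0.021     ] 1.0002787105126667 [ 0.03249689 -0.41263361  0.18118182]
0.5 44.1548785767953 0.0 [-0.74 -0.26  0.1 ] 20.1917
0.3 26.034650594130436 0.0 [ 0.56  0.27 -0.01] 20.6917
0.2 17.679748142066938 0.0 [ 0.07  0.54 -0.04] 21.075
```

View pics/w3.png

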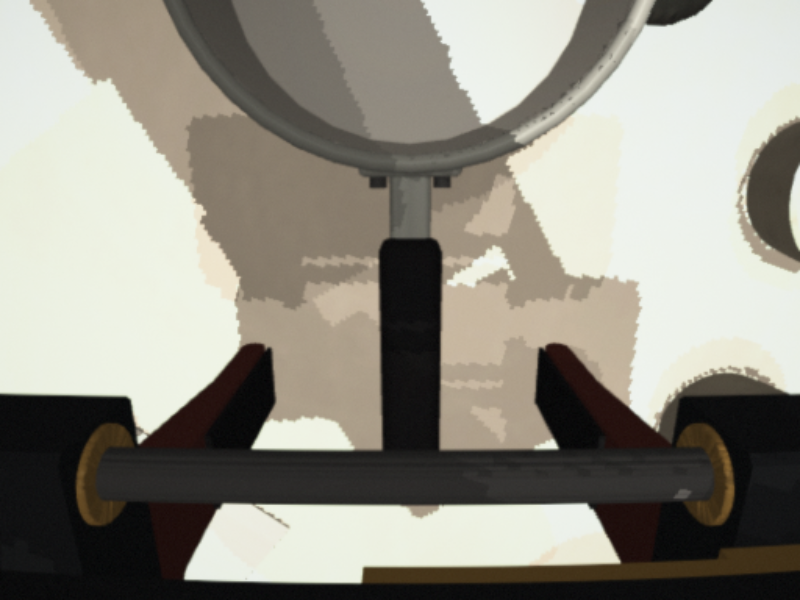

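The handle (columns 380–440) lies squarely between the fingers, whose open tips show at (265,347) and (545,347). From the calibration that puts the open tips about 35 mm short of the TCP. So the fingers probably swing forward as they close, and they closed above the handle. I'll go lower, guarded by force.

```bash
python3 - <<'E'
from h import *
command_gripper(1.0); p=get_tcp_pos()
for z in (.008,-.008):
    r=movel([p[0],p[1],z],v=.05,until_force=5); print(r,get_tcp_pos(),get_ft_force().round(2))
    command_gripper(.2); w=get_grip_width()*88; print(w,get_finger_force(),get_ft_force().round(2),get_time())
    if w>19 or get_finger_force()>1: break
    im=read_camera("wrist"); cv2.imwrite("pics/w4.png",cv2.resize(im[:,:,::-1],(800,600)))
    command_gripper(1.0)
E
```

```text
False [ 0.49954532 -0.40858529  0.00732088] [ 0.23  0.59 -0.65]
21.029792450184534 29.996169805526733 [ 1.23  1.35 -0.  ] 23.6917
```

It grips now, 21 mm wide at 30 N with the TCP at z=0.007, so the fingertips do sit well short of the nominal TCP. Next I drag the pan.

```bash
python3 - <<'E'
from h import *
z=get_tcp_pos()[2]; f0=get_ft_force(); a=np.arctan2(-.9556,.2945); b=np.radians(-108); L=.1415
def P(c,an): p=pang(c,an,L); p[2]=z; return p
am=(a+b)/2
movel(P((.447,-.262),am),down(am+np.pi),v=.1); movel(P((.4325,-.25),b),down(b+np.pi),v=.1); print(get_ft_force()-f0,get_grip_width()*88)
r=movel(P(DROP,b),v=.1,until_force=15); print(r,get_tcp_pos(),P(DROP,b),(get_ft_force()-f0).round(2),get_grip_width()*88,get_time())
T=wristT(); np.save("T5.npy",T); im=read_camera("wrist"); cv2.imwrite("pics/w5.png",cv2.resize(im[:,:,::-1],(800,600),interpolation=cv2.INTER_CUBIC))
for nm,p in [("drop rim r",DROP+[0,0,.05]-.077*SY)]: print(nm,(proj("wrist",p,T)+.5)*1.5625-.5)
E
```

```text
[ 0.39206622 -0.32959708 -1.35706899] 20.856712970476167
True [ 0.388694   -0.24414034  0.00812386] [ 0.38877143 -0.22398066  0.00800063] [ 1.38 -1.34 -1.09] 21.578480952814978 26.4
drop rim r [422.85821836 104.44012038]
```

View pics/w5.png

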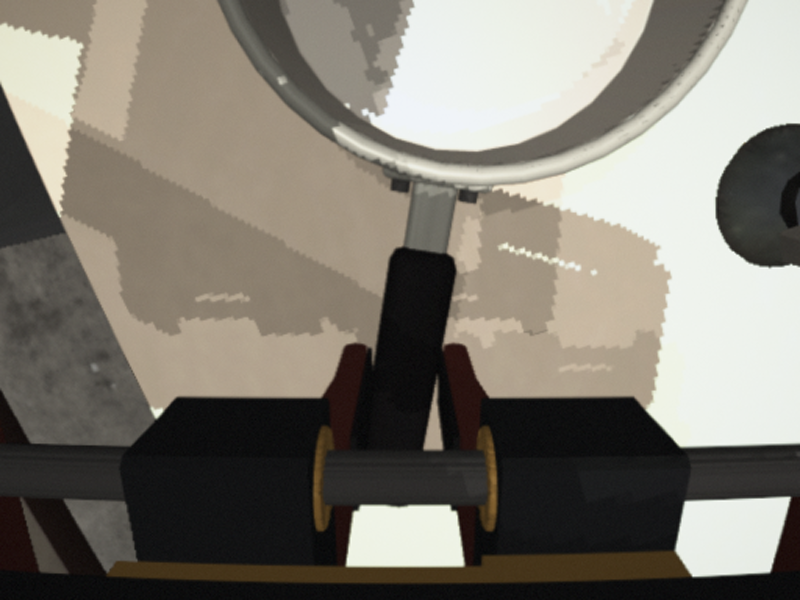

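The fingers hold the handle at (372–440, 345). The handle has turned a little in the grip, and the pan's near rim is at about (460,183). The slide stopped 20 mm early on a force change, so I'll fit where the pan is now.

```bash
python3 - <<'E'
from h import *
from scipy.optimize import least_squares
S=1.5625; N=lambda u,v:((u+.5)/S-.5,(v+.5)/S-.5); T=np.load("T5.npy")
px=[(220,5),(240,40),(280,95),(330,138),(385,170),(500,184),(570,172),(640,135),(690,88),(742,10)]
P=np.array([onz("wrist",N(*p),.048,T)[:2] for p in px])
s=least_squares(lambda c:np.hypot(*(P-c).T)-.077,[.43,-.1]);c=s.x;print("pan",c.round(4),(s.fun*1000).round(1),"target",DROP[:2].round(4))
d=c-O[:2];print("stand frame",d@SX[:2],d@SY[:2])
for v in (260,340): pass
h=[onz("wrist",N(*p),.0465,T)[:2] for p in [(424,250),(408,350)]];print("handle ang",np.degrees(np.arctan2(*(h[1]-h[0])[::-1])),"c-based",np.degrees(np.arctan2(*(h[1]-c)[::-1])))
print(get_ft_force(),get_tcp_pos())
im=read_camera("top");cv2.imwrite("pics/top2.png",cv2.resize(im[170:300,180:380][:,:,::-1],(800,520),interpolation=cv2.INTER_CUBIC))
E
```

```text
pan [ 0.452  -0.1194] [ 1.2  0.3 -0.  -0.4  0.2 -0.9 -0.   0.1  0.   1.2] target [ 0.4325 -0.0894]
stand frame 0.02438337983585868 -0.09817974511867948
handle ang -116.40247640544017 c-based -117.29528168274456
[ 3.08411507  0.67995795 -1.31775852] [ 0.38927298 -0.24486053  0.0081984 ]
```

The pan sits at stand (+24, -98) mm and has swung to -117°. Its far edge is touching the chopper's front foot cup at about (0.548,-0.12). I'll regrip deeper and square to the handle, pull back toward -x, then slide in.

```bash
python3 - <<'E'
from h import *
from scipy.optimize import least_squares
c=np.array([.452,-.1194]); b=np.radians(-116.8); L=.14
command_gripper(.6)
def P(c,an,z): p=pang(c,an,L); p[2]=z; return p
movel(P(c,b,.008),down(b+np.pi),v=.1); r=movel(P(c,b,-.008),v=.05,until_force=6); z=get_tcp_pos()[2]; print(r,z)
command_gripper(.2); print(get_grip_width()*88,get_finger_force())
movel(P((.434,-.130),b,z),v=.08); f0=get_ft_force()
r=movel(P(DROP,b,z),v=.07,until_force=15); print(r,get_tcp_pos(),P(DROP,b,z),(get_ft_force()-f0).round(2),get_grip_width()*88,get_time())
T=wristT(); np.save("T6.npy",T); im=read_camera("wrist"); cv2.imwrite("pics/w6.png",cv2.resize(im[:,:,::-1],(800,600),interpolation=cv2.INTER_CUBIC))
# automatic near-rim check: project expected rim, sample
for t in np.radians([-170,-150,-130,-100,-80,-60]): print((proj("wrist",[DROP[0]+.077*np.cos(t),DROP[1]+.077*np.sin(t),.048],T)*1.5625).round(0))
E
```

```text
False -0.008504508017784969
21.95206207362906 30.00033438205719
True [ 0.37112663 -0.22474125 -0.00793654] [ 0.36937448 -0.21436817 -0.00850451] [-1.02 -2.26 -5.77] 22.50247379079148 29.4083
[139.  29.]
[219. 102.]
[315. 143.]
[468. 138.]
[562.  90.]
[637.  12.]
```

View pics/w6.png

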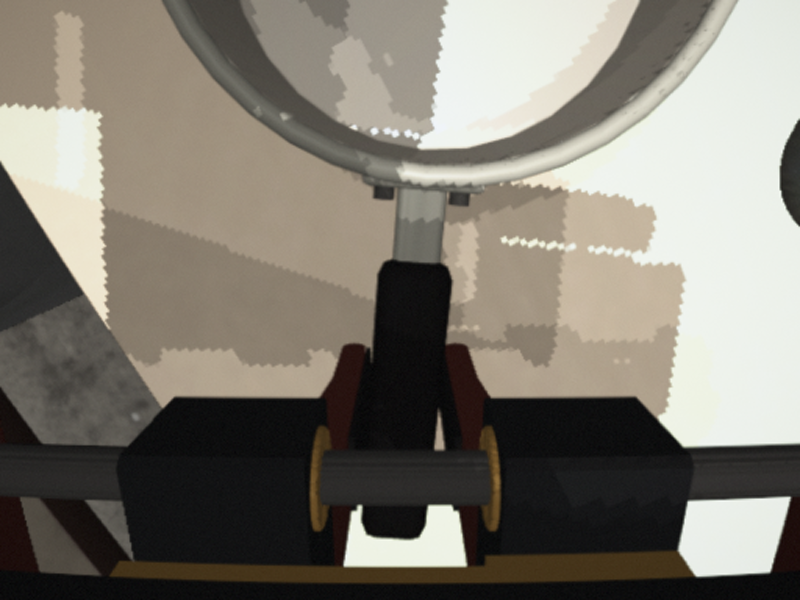

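The w6 view shows the handle held squarely enough at (370–450, 345). The near rim arc runs (165,5), (250,120), (400,185), (580,160), (735,5). The move stopped again about 10 mm short, so I'll fit the pan. That was my tenth picture, so from here on I measure by image code.

```bash
cat >> h.py <<'E'
def panfit(px,T,z=.048):
    from scipy.optimize import least_squares
    P=np.array([onz("wrist",((u+.5)/1.5625-.5,(v+.5)/1.5625-.5),z,T)[:2] for u,v in px])
    s=least_squares(lambda c:np.hypot(*(P-c).T)-.077,[.43,-.1]); c=s.x; d=c-O[:2]
    print("pan",c.round(4),(s.fun*1000).round(1),"stand",(d@SX[:2]).round(4),(d@SY[:2]).round(4)); return c
E
python3 - <<'E'
from h import *
c=panfit([(165,5),(195,60),(250,118),(320,161),(380,180),(500,183),(580,160),(650,112),(700,57),(735,5)],np.load("T6.npy"))
for p in (0,.02): print(get_ft_force().round(2), get_ft_torque().round(2))
p=get_tcp_pos(); print("handle ang",np.degrees(np.arctan2(p[1]-c[1],p[0]-c[0])),np.hypot(*(p[:2]-c)))
# distance to cup, feet corners, prongs
for nm,q in [("cup",(.548,-.12)),("farfoot",(.525,-.0771)),("nearfoot",(.350,-.0446))]: print(nm,np.hypot(*(np.array(q)-c)))
print("near upright rel tool", (O-.099*SX).round(3))
E
```

```text
pan [ 0.443  -0.1065] [ 0.6  1.   0.5 -0.2 -0.8 -1.   0.  -0.   0.3  1.6] stand 0.0133 -0.087
[ 3.14 -0.29  0.07] [-0.14 -0.49 -0.55]
[ 3.14 -0.29  0.07] [-0.14 -0.49 -0.55]
handle ang -121.07516209417695 0.13867798564663247
cup 0.1058311571585523
farfoot 0.08705719936333095
nearfoot 0.11172252877049561
near upright rel tool [ 0.348 -0.001  0.   ]
```

The pan is at stand (13,-87) mm, held up close to the far foot plate's corner. I'll realign the grip to -121°, pull back along stand -x to the centreline, then push straight in.

```bash
python3 - <<'E'
from h import *
c=np.array([.443,-.1065]); p=get_tcp_pos(); z=p[2]; b=np.arctan2(p[1]-c[1],p[0]-c[0]); L=np.hypot(*(p[:2]-c))
P=lambda c:np.append(pang(c,b,L)[:2],z)
command_gripper(.5); movel(p+[0,0,.001],down(b+np.pi),v=.1); command_gripper(.2); print(get_grip_width()*88)
f0=get_ft_force()
r=movel(P(O-.089*SY-.003*SX),v=.07,until_force=15); print("pull",r,(get_ft_force()-f0).round(2),get_tcp_pos().round(4),P(O-.089*SY-.003*SX).round(4))
f0=get_ft_force()
for y in (.081,.072):
    t=P(O-y*SY-.002*SX); r=movel(t,v=.06,until_force=15); print("push",y,r,(get_ft_force()-f0).round(2),(get_tcp_pos()-t).round(4))
    if r: break
print(get_time(),get_grip_width()*88)
T=wristT(); np.save("T7.npy",T); im=read_camera("wrist"); big=cv2.resize(im,(800,600),interpolation=cv2.INTER_CUBIC); np.save("w7.npy",big)
# near rim outer edge: for each column scan up from below along strong gradient - print brightness columns
g=cv2.cvtColor(big,cv2.COLOR_RGB2GRAY).astype(int)
for r0 in (5,40,80): print(r0,[(u,int(g[r0,u])) for u in range(120,800,12)])
E
```

```text
21.781442046478556
pull True [-1.38 -4.64  2.65] [ 0.3623 -0.226  -0.0071] [ 0.3551 -0.2244 -0.0079]
push 0.081 False [-0.62 -3.47  6.9 ] [ 0.0018 -0.0018  0.0009]
push 0.072 False [-1.53 -4.49  7.3 ] [ 0.0016 -0.0017  0.0009]
31.6083 22.533162373823355
5 [(120, 135), (132, 136), (144, 137), (156, 137), (168, 84), (180, 99), (192, 70), (204, 67), (216, 68), (228, 65), (240, 72), (252, 110), (264, 136), (276, 136), (288, 137), (300, 111), (312, 116), (324, 147), (336, 148), (348, 148), (360, 148), (372, 148), (384, 148), (396, 148), (408, 148), (420, 149), (432, 149), (444, 148), (456, 147), (468, 166), (480, 238), (492, 238), (504, 237), (516, 236), (528, 236), (540, 234), (552, 235), (564, 234), (576, 232), (588, 233), (600, 232), (612, 211), (624, 209), (636, 179), (648, 85), (660, 85), (672, 85), (684, 86), (696, 84), (708, 90), (720, 195), (732, 169), (744, 232), (756, 232), (768, 231), (780, 230), (792, 230)]
40 [(120, 139), (132, 139), (144, 141), (156, 140), (168, 140), (180, 141), (192, 94), (204, 96), (216, 68), (228, 69), (240, 67), (252, 67), (264, 131), (276, 139), (288, 
[... 481 characters left out ...]
780, 233), (792, 232)]
80 [(120, 142), (132, 142), (144, 140), (156, 142), (168, 142), (180, 142), (192, 144), (204, 145), (216, 80), (228, 103), (240, 97), (252, 75), (264, 74), (276, 73), (288, 129), (300, 169), (312, 160), (324, 177), (336, 177), (348, 178), (360, 176), (372, 176), (384, 175), (396, 155), (408, 151), (420, 153), (432, 153), (444, 241), (456, 241), (468, 241), (480, 241), (492, 241), (504, 241), (516, 241), (528, 240), (540, 240), (552, 239), (564, 223), (576, 223), (588, 218), (600, 91), (612, 91), (624, 90), (636, 98), (648, 97), (660, 176), (672, 202), (684, 189), (696, 238), (708, 237), (720, 237), (732, 237), (744, 236), (756, 236), (768, 236), (780, 235), (792, 235)]
```

```bash
python3 - <<'E'
from h import *
T=np.load("T7.npy"); big=np.load("w7.npy").astype(int).sum(2)
px=[]
for r in (3,20,40,60,80,100):
    row=big[r]; 
    l=next(u for u in range(100,400) if row[u+4]-row[u]<-60); 
    rr=next(u for u in range(790,500,-1) if row[u-4]-row[u]<-60)
    px+= [(l+2,r),(rr-2,r)]
print(px); c=panfit(px,T); p=get_tcp_pos()
print("ang",np.degrees(np.arctan2(p[1]-c[1],p[0]-c[0])),np.hypot(*(p[:2]-c)),get_ft_force().round(2),get_ft_torque().round(2))
E
```

```text
[(161, 3), (738, 3), (169, 20), (728, 20), (182, 40), (717, 40), (198, 60), (702, 60), (213, 80), (687, 80), (233, 100), (666, 100)]
pan [ 0.4401 -0.0994] [ 1.2  1.4  1.1  0.7  0.5  0.5 -0.3 -0.1 -0.4 -0.3 -1.  -1.1] stand 0.0092 -0.0805
ang -125.87599558273875 0.13579517235351943 [-2.94 -8.67 10.2 ] [-1.39  0.58 -0.95]
```

The pan is at stand (+9,-80) mm. The residual 10 N vertical load shows my hand was pressing the handle down and tilting the pan. I'll release, let it settle, regrip with no vertical load using commanded heights rather than measured ones, and place it.

```bash
cat >> h.py <<'E'
def look():
    T=wristT(); big=cv2.resize(read_camera("wrist"),(800,600),interpolation=cv2.INTER_CUBIC).astype(int).sum(2); px=[]
    for r in (3,20,40,60,80,100):
        row=big[r]
        try: l=next(u for u in range(60,400) if row[u+4]-row[u]<-60); rr=next(u for u in range(790,450,-1) if row[u-4]-row[u]<-60); px+=[(l+2,r),(rr-2,r)]
        except StopIteration: pass
    return panfit(px,T)
E
python3 - <<'E'
from h import *
command_gripper(.5); print(get_ft_force().round(2),get_ft_torque().round(2)); c=look()
p=get_tcp_pos(); b=np.radians(-125.9); L=.137; z=-.005
P=lambda c,b=b:np.append(pang(c,b,L)[:2],z)
movel(P(c),down(b+np.pi),v=.1); f=get_ft_force(); command_gripper(.2); print("grip",get_grip_width()*88,(get_ft_force()-f).round(2))
z+=.001
for t in [O-.087*SY-.002*SX, O-.072*SY-.0*SX]:
    r=movel(P(t),v=.07,until_force=18); print(r,(get_ft_force()-f).round(2),get_ft_torque().round(2),(get_tcp_pos()-P(t)).round(4))
look(); command_gripper(.5); look(); print(get_ft_force().round(2),get_time())
E
```

```text
[0.07 0.05 0.2 ] [-0.03 -0.05  0.06]
pan [ 0.4251 -0.1107] [ -8.6   4.6 -11.    3.1 -12.7   1.3 -14.2  -0.6  23.5  -2.5  25.3  -4.7] stand -0.0036 -0.0942
grip 21.775798109384798 [ 4.75  0.71 -1.26]
True [-2.32 -7.38 -2.37] [-1.18  0.36 -0.44] [-0.0003 -0.001  -0.    ]
True [ 2.81  0.41 -0.72] [ 0.16 -0.6  -0.26] [-0.002  -0.0111  0.0001]
pan [ 0.4431 -0.0919] [ 4.9  1.  -0.2  1.  -0.6  0.5 -0.8  0.1 -1.1 -0.2 -1.4 -0.7] stand 0.0108 -0.0726
pan [ 0.4429 -0.092 ] [ 4.5  1.1 -0.3  0.9 -0.4  0.5 -0.7  0.  -1.1 -0.2 -1.4 -0.7] stand 0.0107 -0.0727
[-0.46 -0.04 -0.49] 34.15
```

The pan is now at stand (+10.7,-72.7) mm, so depth is right. It still needs 11 mm along stand -x.

```bash
python3 - <<'E'
from h import *
c=np.array([.4429,-.092]); p=get_tcp_pos(); b=np.arctan2(p[1]-c[1],p[0]-c[0]); L=np.hypot(*(p[:2]-c)); z=-.004
print("ang",np.degrees(b),L)
tool=rot(get_ee_rot()).as_matrix()[:,0]; print("tool yaw-180",np.degrees(np.arctan2(-tool[1],-tool[0])))
P=lambda c:np.append(pang(c,b,L)[:2],z)
movel(P(c),down(b+np.pi),v=.1); f=get_ft_force(); command_gripper(.2); print("grip",get_grip_width()*88,(get_ft_force()-f).round(2))
t=c-.015*SX[:2]-.002*SY[:2]
r=movel(P(t),v=.06,until_force=20); print(r,(get_ft_force()-f).round(2),(get_tcp_pos()-P(t)).round(4))
look(); command_gripper(.5); look(); print(get_time())
E
```

```text
ang -127.87686499178069 0.15204103940632363
tool yaw-180 -125.8616621591685
grip 21.56906151484964 [-0.33 -0.09 -0.54]
False [-2.33 -0.46 -0.31] [-0.0005  0.0001 -0.    ]
pan [ 0.4274 -0.0909] [ 0.9  0.8  0.4  0.3  0.3  0.2 -0.1 -0.2 -0.4 -0.6 -0.8  0. ] stand -0.0047 -0.0744
pan [ 0.4276 -0.0909] [ 0.7  0.8  0.4  0.5  0.3  0.1 -0.1 -0.4 -0.4 -0.5 -0.6  0. ] stand -0.0046 -0.0743
35.9333
```

A clean move; 4.6 mm and 2.3 mm remain. One more nudge, then retreat upward.

```bash
python3 - <<'E'
from h import *
p=get_tcp_pos(); p[2]=-.004
command_gripper(.2); r=movel(p+.0046*SX+.0023*SY,v=.05,until_force=20); print(r); command_gripper(.55); look()
movel(get_tcp_pos()+[0,0,.12],v=.2); movel(get_tcp_pos()+[0,-.03,.2],v=.3); print(get_time())
# plan kettle: tip offset and reach checks
q=down(yaw); q2=down(yaw+np.pi)
for nm,qq in (("q",q),("q2",q2)):
    for th in np.linspace(0,2.1,8):
        al=np.arctan2(.036,.125)+th; h=O+[0,0,.165]+.130*(np.cos(al)*SY+np.sin(al)*np.array([0,0,1]))
        j=inverse_kinematics(h+[0,0,-.019-.010],qq); print(nm,round(th,1),h.round(3),None if j is None else np.round(j,2))
E
```

```text
False
pan [ 0.4301 -0.0897] [ 0.8  0.9  0.5  0.4  0.2  0.3 -0.1 -0.2 -0.2 -0.4 -0.7 -0.6] stand -0.0024 -0.0727
38.8917
q 0.0 [0.467 0.105 0.201] [ 0.2   0.23  1.96 -0.    0.96  1.94]
q 0.3 [0.464 0.089 0.236] [ 0.16  0.17  1.94 -0.    1.04  1.91]
q 0.6 [0.459 0.063 0.265] [ 0.11  0.12  1.92 -0.    1.1   1.86]
q 0.9 [0.454 0.03  0.285] [ 0.04  0.08  1.92 -0.    1.14  1.79]
q 1.2 [ 0.447 -0.007  0.294] [-0.04  0.06  1.92 -0.    1.17  1.7 ]
q 1.5 [ 0.44  -0.045  0.292] [-0.13  0.05  1.93 -0.    1.16  1.62]
q 1.8 [ 0.434 -0.081  0.278] [-0.21  0.07  1.95 -0.    1.13  1.53]
q 2.1 [ 0.429 -0.111  0.255] [-0.28  0.1   1.97 -0.    1.07  1.46]
q2 0.0 [0.467 0.105 0.201] [ 0.2   0.23  1.96 -0.    0.96 -1.2 ]
q2 0.3 [0.464 0.089 0.236] [ 0.16  0.17  1.94 -0.    1.04 -1.23]
q2 0.6 [0.459 0.063 0.265] [ 0.11  0.12  1.92 -0.    1.1  -1.29]
q2 0.9 [0.454 0.03  0.285] [ 0.04  0.08  1.92 -0.    1.14 -1.36]
q2 1.2 [ 0.447 -0.007  0.294] [-0.04  0.06  1.92 -0.    1.17 -1.44]
q2 1.5 [ 0.44  -0.045  0.292] [-0.13  0.05  1.93 -0.    1.16 -1.53]
q2 1.8 [ 0.434 -0.081  0.278] [-0.21  0.07  1.95 -0.    1.13 -1.61]
q2 2.1 [ 0.429 -0.111  0.255] [-0.28  0.1   1.97 -0.    1.07 -1.68]
```

The pan is now within about 3 mm of the drop spot. Next I grip the kettle handle, allowing for the fingers being short, and swing it along the arc.

```bash
cat >> h.py <<'E'
def H(th):
    al=np.arctan2(.036,.125)+th; return O+[0,0,.165]+.130*(np.cos(al)*SY+np.sin(al)*np.array([0,0,1.]))
E
python3 - <<'E'
from h import *
q=down(yaw); D=np.array([0,-.001,-.048])
command_gripper(.6)
move_pose(H(0)+D+[0,0,.09],q); r=movel(H(0)+D,v=.15,until_force=8); print(r,get_tcp_pos(),H(0)+D)
f0=get_ft_force(); command_gripper(0.15); w=get_grip_width()*88; print("w",w,get_finger_force(),get_time())
if not r and w>17:
    ok=True
    for th in np.linspace(0,.6,4)[1:]:
        movel(H(th)+D,v=.12); f=get_ft_force()-f0; print(th,f.round(1),get_grip_width()*88)
        if np.linalg.norm(f)>50: ok=False; break
    if ok:
        for th in np.linspace(.6,2.06,8)[1:]:
            movel(H(th)+D,v=.11); f=get_ft_force()-f0; print(round(th,2),f.round(1),(get_grip_width()*88).round(1))
            if np.linalg.norm(f)>60: break
print(get_time())
im=read_camera("top");cv2.imwrite("pics/top3.png",im[:,:,::-1])
E
```

```text
False [0.46733478 0.10340363 0.15357746] [0.46669255 0.10352456 0.15297765]
w 19.392639627041554 29.97156858444214 42.2583
0.19999999999999998 [-3.8 12.9  8.5] 19.446885054886955
0.39999999999999997 [-6.1 17.5 14.1] 18.993508360154824
0.6 [-9.2 23.4 24.7] 19.270077642241798Traceback (most recent call last):
  File "<stdin>", line 13, in <module>
AttributeError: 'float' object has no attribute 'round'
```

It's moving; only my print statement failed. The load is almost purely radial outward, so my circle is slightly too small. I'll carry on, correcting the offset from the measured force.

```bash
cat > arc.py <<'E'
from h import *
def arc(ths,D,v,f0=np.zeros(3)):
    for th in ths:
        movel(H(th)+D,v=v); f=get_ft_force()-f0
        al=np.arctan2(.036,.125)+th; n=np.cos(al)*SY+np.sin(al)*np.array([0,0,1.]); fr=float(f@n)
        print(round(th,2),f.round(1),round(fr,1),round(float(get_grip_width()*88),1),D.round(4))
        D=D+n*fr*1e-4
        if np.linalg.norm(f)>75: print("STOP"); break
    return D
E
python3 - <<'E'
from arc import *
D=np.array([0,-.001,-.048]); print(get_time(),get_ft_force().round(1))
D=arc([.82,.92,1.12,1.32,1.52,1.7,1.88,2.05],D,.12)
np.save("D.npy",D); print(get_time(),get_tcp_pos())
im=read_camera("top");cv2.imwrite("pics/top3.png",im[:,:,::-1])
E
```

```text
43.7583 [-4.7 16.1 27.3]
0.82 [-4.5 17.9 25.9] 30.7 19.2 [ 0.    -0.001 -0.048]
0.92 [-2.6  8.1 18.9] 20.4 19.2 [ 0.0002  0.0004 -0.0453]
1.12 [-1.6  3.1 14.1] 14.4 19.2 [ 0.0004  0.0011 -0.0434]
1.32 [-1.5  1.3 10.4] 10.3 19.4 [ 0.0004  0.0013 -0.0419]
1.52 [-0.4  0.1  7. ] 6.8 19.7 [ 0.0004  0.0013 -0.0409]
1.7 [1.5 0.5 1.5] 1.1 19.3 [ 0.0004  0.0012 -0.0402]
1.88 [ 2.5  1.5 -5.3] -5.4 19.2 [ 0.0004  0.0011 -0.0401]
2.05 [ 0.7  2.5 -4.7] -5.1 19.2 [ 0.0004  0.0014 -0.0406]
46.3833 [ 0.42948523 -0.10484057  0.21833252]
```

```bash
python3 - <<'E'
from arc import *
D=np.load("D.npy"); wait(.9)
D=arc([1.85,1.6,1.35,1.1,.85,.6,.4,.2,.06],D,.13)
r=movel(H(-.08)+D,v=.08,until_force=14); print(r,get_ft_force().round(1),get_tcp_pos().round(4),get_time())
im=read_camera("side"); cv2.imwrite("pics/side4.png",im[:,:,::-1])
E
```

```text
1.85 [-4.7 -1.   8.1] 7.8 19.1 [ 0.0005  0.0018 -0.041 ]
1.6 [-5.  -2.5 14. ] 14.3 19.5 [ 0.0004  0.0013 -0.0403]
1.35 [1.5 1.7 9.6] 9.5 19.3 [ 0.0003  0.0009 -0.0389]
1.1 [4.7 1.1 2.2] 2.5 19.0 [ 0.0003  0.0009 -0.038 ]
0.85 [ 6.3  1.4 -1. ] 0.1 19.2 [ 0.0003  0.0009 -0.0377]
0.6 [ 6.5 -0.4 -2.1] -1.1 19.2 [ 0.0003  0.0009 -0.0377]
0.4 [ 7.3 -0.5 -4.9] -2.5 18.9 [ 0.0003  0.0008 -0.0378]
0.2 [ 7.5 -2.8 -5. ] -3.6 19.4 [ 0.0003  0.0007 -0.038 ]
0.06 [ 6.5 -2.8 -2.8] -2.5 19.6 [ 0.0002  0.0003 -0.0381]
True [ 3.4 -2.6 -7.2] [0.4687 0.1054 0.1572] 50.9167
```

```bash
python3 - <<'E'
from h import *
r=movel(get_tcp_pos()+[0,0,-.008],v=.06,until_force=20); print(r,get_ft_force().round(1),get_tcp_pos().round(4))
command_gripper(.55); movel(get_tcp_pos()+[0,0,.10],v=.25); movel(get_tcp_pos()+[0,.0,.06],v=.3); print(get_time())
im=read_camera("top"); cv2.imwrite("pics/top4.png",im[:,:,::-1]); a=cv2.imread("pics/top0.png")[:,:,::-1].astype(int); b=im.astype(int)
yel=lambda i:(i[...,0]>150)&(i[...,0]-i[...,2]>70)&(i[...,1]>90)
def blobs(m,name):
    n,l,s,c=cv2.connectedComponentsWithStats(m.astype(np.uint8)); print(name,[(c[k].round(0).tolist(),int(s[k,4])) for k in range(1,n) if s[k,4]>15])
R_=np.s_[190:290,180:340]
blobs(yel(a)[R_],"yel before"); blobs(yel(b)[R_],"yel after")
dark=lambda i:(i.max(2)<45)
R2=np.s_[195:250,180:215]; blobs(dark(a)[R2],"bar before"); blobs(dark(b)[R2],"bar after")
E
```

```text
True [ 4.9 -1.4 -5.4] [0.4709 0.1051 0.1528]
52.7167
yel before []
yel after []
bar before [([14.0, 26.0], 139)]
bar after [([19.0, 16.0], 757)]
```

```bash
python3 - <<'E'
import cv2,numpy as np
a=cv2.imread("pics/top0.png");b=cv2.imread("pics/top4.png")
print(a[225:240:4,228:250:4,::-1].tolist()[:2])
def blobs(i,name):
    h=cv2.cvtColor(i,cv2.COLOR_BGR2HSV)[190:290,180:345]; m=((h[...,0]>10)&(h[...,0]<24)&(h[...,1]>120)&(h[...,2]>70)).astype(np.uint8)
    n,l,s,c=cv2.connectedComponentsWithStats(m); print(name,[((c[k]+[180,190]).round(0).tolist(),int(s[k,4])) for k in range(1,n) if s[k,4]>6])
blobs(a,"before");blobs(b,"after")
import sys; sys.path.insert(0,'.')
from h import *
P=panc=[.4301,-.0897,.02]; print("pan px",proj("top",P).round(0),"kettle px",proj("top",O+[0,0,.12]).round(0),"bar",proj("top",H(0)).round(0))
# side views: bar compare
def dk(f):
    i=cv2.imread(f).max(2); p=proj("side",H(0)); x,y=p.astype(int); w=i[y-14:y+15,x-25:x+26]; m=w<40; ys,xs=np.nonzero(m); return p.round(0),len(xs),(xs.mean()+x-25).round(1),(ys.mean()+y-14).round(1)
print(dk("pics/side0.png"))
E
```

```text
[[[138, 105, 56], [90, 72, 48], [116, 109, 92], [116, 113, 106], [123, 121, 108], [143, 112, 60]], [[143, 138, 82], [104, 79, 44], [142, 149, 158], [142, 150, 159], [131, 134, 125], [142, 115, 63]]]
before [([238.0, 220.0], 55), ([250.0, 228.0], 87), ([228.0, 230.0], 87), ([247.0, 241.0], 56), ([236.0, 241.0], 8)]
after [([274.0, 230.0], 42), ([278.0, 241.0], 24), ([267.0, 252.0], 63), ([257.0, 256.0], 34)]
pan px [262. 240.] kettle px [239. 233.] bar [195. 222.]
(array([275., 190.]), 125, np.float64(274.3), np.float64(190.5))
```

Four potato blobs are visible in the pan region and none inside the kettle; the fifth may be hidden under the lip. I'll check the bar against the first side picture and look once more.

```bash
python3 - <<'E'
from h import *
s=read_camera("side"); a=cv2.imread("pics/side0.png"); b=s[:,:,::-1].copy(); cv2.imwrite("pics/side5.png",b)
for box in [(262,182,288,200),(258,176,300,206)]:
    x0,y0,x1,y1=box; t=a[y0:y1,x0:x1]; m=cv2.matchTemplate(b[y0-12:y1+12,x0-12:x1+12],t,cv2.TM_CCOEFF_NORMED); _,v,_,l=cv2.minMaxLoc(m)
    j,i=l; px=lambda f,c:0 if 2*f[1]==f[0]+f[2] else .5*(f[0]-f[2])/(f[0]-2*f[1]+f[2])
    print(round(v,3),j-12+px(m[i,j-1:j+2],0),i-12+px(m[i-1:i+2,j],0))
w=read_camera("wrist"); T=wristT(); np.save("T9.npy",T); cv2.imwrite("pics/w9.png",w[:,:,::-1])
h=cv2.cvtColor(w,cv2.COLOR_RGB2HSV); m=((h[...,0]>10)&(h[...,0]<24)&(h[...,1]>110)&(h[...,2]>80)).astype(np.uint8); m[250:]=0
n,l,st,c=cv2.connectedComponentsWithStats(m)
for k in range(1,n):
    if st[k,4]>25: p=onz("wrist",c[k],.025,T); print(c[k].round(0),int(st[k,4]),p.round(3),"r",np.hypot(p[0]-.4301,p[1]+.0897).round(3))
print("kettle px",proj("wrist",O+[0,0,.12],T).round(0),get_time())
E
```

```text
0.967 0.45904535 -0.2265443
0.937 0.13173586 -0.2530709
kettle px [364. 164.] 52.8667
```

```bash
python3 - <<'E'
from h import *
def bl(f,box,n_):
    x0,y0,x1,y1=box; h=cv2.cvtColor(cv2.imread(f),cv2.COLOR_BGR2HSV)[y0:y1,x0:x1]; m=((h[...,0]>8)&(h[...,0]<26)&(h[...,1]>90)&(h[...,2]>50)).astype(np.uint8)
    n,l,s,c=cv2.connectedComponentsWithStats(m); print(n_,[((c[k]+[x0,y0]).round(0).tolist(),int(s[k,4]),cv2.cvtColor(cv2.imread(f),cv2.COLOR_BGR2HSV)[int(c[k][1]+y0),int(c[k][0]+x0)].tolist()) for k in range(1,n) if s[k,4]>4])
for f in("pics/top0.png","pics/top4.png"): bl(f,(180,190,345,290),f)
for f in("pics/side0.png","pics/side5.png"): bl(f,(200,150,345,260),f)
p=proj("side",[.4301,-.0897,.05]);print("pan side px",p.round(0), proj("side",O).round(0))
a=cv2.imread("pics/top0.png").astype(int);b=cv2.imread("pics/top4.png").astype(int);d=np.abs(a-b).sum(2)
for nm,q in [("ramA",(.648,-.3,.037)),("ramB",(.656,-.413,.037)),("timer",(.65,.117,.044)),("mill",(.708,.043,.09)),("purple",(.35,.119,.015))]:
    u,v=proj("top",q).astype(int); print(nm,d[v-9:v+10,u-9:u+10].mean().round(1))
E
```

```text
pics/top0.png [([238.0, 220.0], 78, [33, 90, 148]), ([229.0, 234.0], 172, [18, 153, 128]), ([248.0, 233.0], 184, [18, 121, 112])]
pics/top4.png [([274.0, 230.0], 57, [19, 142, 144]), ([278.0, 241.0], 72, [29, 96, 146]), ([267.0, 252.0], 77, [23, 121, 145]), ([256.0, 255.0], 52, [29, 94, 144])]
pics/side0.png []
pics/side5.png [([288.0, 215.0], 225, [18, 139, 134])]
pan side px [291. 211.] [284. 234.]
ramA 6.8
ramB 6.5
timer 7.0
mill 8.4
purple 56.5
```

```bash
python3 - <<'E'
from h import *
x0,y0=265,195; i=cv2.imread("pics/side5.png"); h=cv2.cvtColor(i,cv2.COLOR_BGR2HSV)[150:260,200:345]; m=((h[...,0]>8)&(h[...,0]<26)&(h[...,1]>90)&(h[...,2]>50))
ys,xs=np.nonzero(m); xs=xs+200; ys=ys+150; print("extent",xs.min(),xs.max(),ys.min(),ys.max())
for y in range(ys.min(),ys.max()+1,2): r=xs[ys==y]; print(y,r.min() if len(r) else 0,r.max() if len(r) else 0,len(r),end=" | ")
for p in [(288,215),(288,ys.max()),(xs.min(),215),(xs.max(),215)]:
    q=onz("side",p,.02); print(p,q.round(3),"r pan",np.hypot(q[0]-.4301,q[1]+.0897).round(3))
print("pan near rim (+y) px",proj("side",np.array([.4301,-.0897,.05])+.075*SY).round(1),"far rim",proj("side",np.array([.4301,-.0897,.05])-.075*SY).round(1))
for px in [(274,230),(278,241),(267,252),(257,256)]: q=onz("top",px,.022); print(q.round(3),"side px",proj("side",q).round(0))
E
```

```text
extent 210 299 209 258
209 293 296 4 | 211 279 298 20 | 213 277 298 22 | 215 277 299 23 | 217 277 299 23 | 219 280 298 19 | 221 0 0 0 | 223 0 0 0 | 225 0 0 0 | 227 222 222 1 | 229 0 0 0 | 231 0 0 0 | 233 0 0 0 | 235 0 0 0 | 237 0 0 0 | 239 210 210 1 | 241 0 0 0 | 243 0 0 0 | 245 0 0 0 | 247 0 0 0 | 249 0 0 0 | 251 0 0 0 | 253 0 0 0 | 255 294 297 3 | 257 0 0 0 | (288, 215) [ 0.441 -0.123  0.02 ] r pan 0.035
(288, np.int64(258)) [0.421 0.166 0.02 ] r pan 0.256
(np.int64(210), 215) [ 0.712 -0.09   0.02 ] r pan 0.282
(np.int64(299), 215) [ 0.403 -0.127  0.02 ] r pan 0.047
pan near rim (+y) px [285.2 220.4] far rim [295.6 202.8]
[ 0.464 -0.127  0.022] side px [281. 214.]
[ 0.429 -0.141  0.022] side px [292. 212.]
[ 0.392 -0.105  0.022] side px [302. 217.]
[ 0.378 -0.073  0.022] side px [306. 222.]
```

```bash
python3 - <<'E'
from h import *
h=cv2.cvtColor(cv2.imread("pics/w9.png"),cv2.COLOR_BGR2HSV); T=np.load("T9.npy")
for dy in (-.03,0,.03):
    for dx in (-.03,0,.03):
        u,v=proj("wrist",O+dx*SX+dy*SY+[0,0,.125],T).astype(int); print((u,v),h[v-2:v+3,u-2:u+3].reshape(-1,3).mean(0).round(0),end=" ")
m=((h[...,0]>8)&(h[...,0]<26)&(h[...,1]>70)&(h[...,2]>40)).astype(np.uint8); n,l,s,c=cv2.connectedComponentsWithStats(m); print([(c[k].round(0),s[k,4]) for k in range(1,n) if s[k,4]>20])
h=cv2.cvtColor(cv2.imread("pics/w1.png"),cv2.COLOR_BGR2HSV); m=((h[...,0]>8)&(h[...,0]<26)&(h[...,1]>110)&(h[...,2]>80)).astype(np.uint8); n,l,s,c=cv2.connectedComponentsWithStats(m); print("ref w1",[(c[k].round(0),s[k,4]) for k in range(1,n) if s[k,4]>60])
E
```

```text
(np.int64(388), np.int64(189)) [ 22.  26. 219.] (np.int64(390), np.int64(164)) [ 35.  10. 241.] (np.int64(393), np.int64(139)) [ 20.  29. 203.] (np.int64(363), np.int64(189)) [ 22.  27. 183.] (np.int64(365), np.int64(164)) [ 42.   9. 244.] (np.int64(367), np.int64(138)) [ 44.   9. 244.] (np.int64(338), np.int64(189)) [ 20.  30. 156.] (np.int64(340), np.int64(164)) [ 19.  31. 177.] (np.int64(341), np.int64(138)) [ 20.  32. 157.] [(array([  3., 129.]), np.int32(31)), (array([147., 305.]), np.int32(854)), (array([371., 305.]), np.int32(860)), (array([337., 364.]), np.int32(4725))]
ref w1 [(array([421., 169.]), np.int32(1217)), (array([463., 196.]), np.int32(1406)), (array([384., 204.]), np.int32(1396)), (array([450., 237.]), np.int32(490)), (array([393., 243.]), np.int32(335)), (array([120., 434.]), np.int32(78)), (array([ 85., 478.]), np.int32(746)), (array([726., 484.]), np.int32(646))]
```

The kettle is empty and its bright floor is visible all over. The handle is back at its starting place, the potatoes show in the pan, and the neighbouring things match the first picture. I'm handing in.

```bash
python3 -c "
from station import *
print(job_done(),get_time())"
```

```text
the job is handed in; nothing more can be done
the job is handed in; nothing more can be done
```

Handed in at about 53 s: the pan stands within about 3 mm of the spot under the lip, the kettle is empty and back upright, and the ramekins, timer and salt mill match the first picture; I could make out four potatoes in the pan and saw none outside it, but did not see the fifth separately.

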